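# Lock a tube rack into a dispensing station with its swinging keeper arm

## Task

The blue tube rack stands part-way out of the dispensing station. First slide it fully home against the white stop at the back; then lift the red keeper arm by its yellow knob, swing it about its loose pivot bolt across the front of the rack, and let its slot drop over the brass bolt so that the arm lies flat, and let go. Do not bump the dispensing head that overhangs the place, and leave the tip box, the tray and the pipette where they are.

Things in the scene. Friction and masses are not known exactly. Their poses are not given: they have to be found in the camera images.
- bed: Fixed dispensing station on an aluminium plate 330 (x) by 340 (y) by 12 mm thick. Origin at bench level on the line through the two bolts; +x to the back of the station (away from the robot, turned up to 0.2 rad), +y left, z up. In its frame: pivot bolt x 0, y +90 mm; brass bolt x 0, y -75. White rack guides 14 mm high, inner faces at y +49 and -49, x 14 to 98.
- stop (a point): Middle of the front face of the white stop at the back of the guides (bed frame x 93, y 0), 110 mm wide, its top 47 mm above the bench.
- ledge (a point): Middle of the top of the grey arc-shaped ledge, 40 mm above the bench, 10 mm wide, of radius 130 mm about the pivot bolt, which carries the open arm. It ends 42 degrees short of the brass bolt.
- pivot_bolt (a point): Top of the steel pivot bolt's head, 80 mm above the bench. Shank 10 mm in diameter in the arm's 13 mm hole; head 22 mm wide, underside 72 mm above the bench. The arm rests on a dark collar, top 40 mm above the bench, so it can be lifted up to 26 mm and tipped a little but cannot come off.
- second_bolt (a point): Tip of the upright brass bolt, 55 mm above the bench; 10 mm in diameter, the top 6 mm tapering to 5 mm. It stands on a dark collar 22 mm wide whose top, 40 mm above the bench, is where the closed arm's underside lies. The bolt ends 9 mm above the closed arm's top face, so the slot end must be raised over 15 mm to pass.
- keeper: Loose red steel arm, about 0.16 kg, 232 by 28 by 6 mm, with a yellow knob. Origin on the underside at the centre of its pivot hole; +x to slot and knob, z up. Open, it points towards the robot, 50 to 70 degrees short of the brass bolt, level on collar and ledge (underside 40 mm above the bench). It closes anticlockwise seen from above, until +x is the bed's -y.
- keeper_knob (a point): Grip point on the arm's knob, 200 mm from the pivot hole, 36 mm above the arm's underside. The knob is an upright yellow cylinder 20 mm in diameter, from 6 to 56 mm above the arm's underside, fixed to the arm; it can turn between the fingers.
- rack: Loose blue tube rack, about 0.3 kg: 75 (x) by 90 (y) mm, block 50 mm high, tube caps to 67 mm. Origin at the centre of its underside, 12 mm above the bench; axes as the bed's. It slides between the guides with 4 mm play each side. Home, its back touches the stop, origin at bed x 55.5 mm; it starts 20 to 38 mm short. Flat front face 37.5 mm before the origin.
- head: Fixed white dispensing head over the back of the bed (frame as the bed's): underside 185, top 240 mm above the bench, x 15 to 160, y -115 to +75 mm. Its front right corner hangs just behind the closed arm's knob: an upright gripper there strikes it, so lean the tool back (-x) or back and right (-x, -y) by 30 to 45 degrees. Grey 50 mm column at x 135, y -85. Do not bump it.
- keeper_slot (a point): Centre of the arm's slot, on the underside, 165 mm from the pivot hole. The slot is 24 mm long (along the arm) and 14 mm wide, closed all round.
- tip_box: Loose white pipette-tip box 125 by 90 by 85 mm high on the bench left of the station; origin at the centre of its underside. Leave alone.
- tray: Loose blue open tray 100 by 150 by 40 mm on the bench right of the station; origin at the centre of its underside. Leave alone.
- pipette: White hand pipette lying on the bench left of the station, 230 mm long along its x, 24 mm thick; origin on the bench at its middle. Leave alone.
There are look-alikes about, which are no part of the job. There is more than one size of the keeper; the one meant has the size given above.

How it is judged (in metres and radians):
On the way, in this order (a step that is already met when the one before it is completed fails the run):
1. the rack is home against the stop while the arm is still open (x of rack in the frame of bed above 0.0515 m and horizontal distance between keeper_slot and second_bolt above 0.05 m), for 0.2 s.
2. the arm is swung over and its slot lies down over the brass bolt (z of each of keeper_slot, keeper in the frame of bed below 0.0425 m and horizontal distance between keeper_slot and second_bolt below 0.012 m and angle between keeper's own z axis and vertical below 0.04 rad), for 0.2 s.
At the end, for the whole second after the job is handed in: The rack is within 4 mm of the stop; the keeper arm lies flat (within 2.5 mm of its seat at both ends, tilt under 0.04 rad) with its slot over the brass bolt (centres within 12 mm along the slot); both are at rest and released (all of step 2 and x of rack in the frame of bed above 0.0515 m and linear speed of each of keeper, rack below 0.02 m/s); the robot touches nothing.
It fails at once if the robot bumps the dispensing head (more than 3 N) (contact force between head and the arm above 3 N or contact force between head and the fingers above 3 N).
It fails at once if the tip box is moved by more than 20 mm (distance of tip_box from where it was at the start of the episode above 0.02 m).
It fails at once if the tray is moved by more than 20 mm (distance of tray from where it was at the start of the episode above 0.02 m).
It fails at once if the pipette is moved by more than 20 mm (distance of pipette from where it was at the start of the episode above 0.02 m).
It also fails if it takes over 54 s, if anything falls off the work surface, if the arm or the gripper's body presses on something with over 40 N, if the wrist force passes 120 N, or if a joint passes its speed limit or range.

## Robot

A 6-joint arm with a two-finger parallel gripper is mounted at the origin on the work surface. World frame = base frame: x ahead of the robot, y to its left, z up, the work surface at z = 0. Lengths are in mm, angles in rad, forces in N, time in s.
With the tool pointing down it reaches from about 350 to 875 mm from the base axis. Payload 4.2 kg.
Tool frame: the origin (TCP) lies midway between the tips of the shut fingers; the grasp point (between the pads) lies 19 mm behind it (arm.tcp_to_grasp is the distance from the TCP to the grasp point, in mm); z points along the fingers, y is the line along which they close (so a half turn about z gives the same grasp; the last joint's range is limited). The gripper opens to 85 mm and grips with 20 to 120 N. Pads are 22 mm wide; open, the fingers measure 114 mm over their backs; the gripper's body (76 mm by 85 mm) begins 54 mm behind the grasp point. The pads swing forward as they close: fully open they stand 13 mm farther back than shut.
Start: joints at [-1.006, 0.385, 0.008, 0, -1.194, -0.259], TCP at [188.176, -595.977, 203.912] pointing down, gripper open.
Joint ranges: [-3.14, 3.14], [-1.21, 2.06], [-1.07, 1.41], [-3.16, 2.05], [-2.99, -0.16], [-3.1, 3.1]. Speed limits (rad/s): [2.79, 2.79, 3.14, 3.14, 3.14, 3.14].

## Interface

Orientations are given as a unit quaternion [x, y, z, w].
In Python, from bench import arm, imaging, job, models gives the robot as it stands.
- The arm moves only by the tool arm_command, never from a script. Its argument "rows" is a list of rows, each an object with "grip": the opening, from 0 (shut) to 1 (fully open); "linear": the shift along the tool's x, y, z in mm, a list of three; "rot": the turn, a rotation vector about the tool's x, y, z in rad, a list of three. In form: [{"grip": grip, "linear": [tx, ty, tz], "rot": [rx, ry, rz]}, ...]. A call has 1 to 10 rows; each row is the pose to reach, as a shift and turn from the pose commanded when the call began, along the tool's axes at that moment; what a row does not reach only later rows make up. A row lasts 1/8 s, in which the tool goes at most 62.5 mm and 10.7 degrees, less where a joint would pass 70% of its speed; a pose out of reach is approached as far as the arm can. A call with a gripper value outside its range is refused whole. The fingers move at their own pace and stop on an object; the grip force is fixed at half the most. Time passes only in rows, so rows that repeat a pose let the fingers close. It gives the time, the measured TCP pose, the force, the opening and the grip force at its end, in the units of the state.
- arm.read_state(): the state, without advancing time (a new reading comes with each control period).
- imaging.get_image(name): name is "scene" or "top"; returns a dict with "frame" (480x640x3 uint8, red, green, blue), "fx", "fy", "cx", "cy" (pixels), "k1" (the pictures are not rectified: a ray, as slopes to the right and down, at radius r is drawn at 1 + k1 r^2 times it, then the intrinsics apply), "extrinsics" (4x4, takes a point from world to camera coordinates). Camera axes: x right, y down, z forward; pixel columns grow to the right and rows downward; lengths in mm; the calibration is good to about 2 mm. A picture is of the moment at which its call begins. There is no depth.
- job.job_done(): hands the job in; it is judged then, once.
Trained networks look in a picture, given as the dict that the camera call returned (one of the last four; its "shot" number tells which), for a name from the list of things; names that differ only in an ending like _2 or _b are one class to them, and where a whole thing is asked for, a point or a joint stands for the part that bears it (a point fixed in the world has none). Each returns a list of dicts, best first, with "score" (0 to 1); they miss things now and then, are a little off and sometimes report something else, mostly with a low value. They report only what shows in the picture. A call takes as long as a camera call. They do not tell look-alikes from the thing itself.
- models.spot_in(picture, query): "rect" ([left, top, right, bottom] in pixels, round what is visible of it).
- models.tip_of(picture, query): "pixel" ([column, row] in pixels: a listed point, or the origin of a listed thing).
The state is a dict: "clock": time; "joints": joint angles; "joint_vel": joint speeds; "joint_efforts": joint torques, N m; "position": TCP position; "ee_rot": TCP orientation; "contact_force": force on the tool from outside, world axes, zero at the start; "wrist_torque": the same for the moment, N m; "gripper_width": finger opening in mm; "grasp_force": force on a finger pad.
Only numpy, scipy, OpenCV 4.12 (cv2) and the standard library are available. Lean on these libraries where they do the work, as an engineer would, in place of code of your own. Each camera call takes 0.05 s, during which the arm holds its last target. There are 200 camera calls.

## Working session

There is one attempt and no reset: what is moved stays moved. The work goes in short steps, Python scripts to look and compute and a tool call to move; the robot and the scene stay as the last step left them, time stands still between calls to the robot, and variables do not carry over. Pictures are saved under pics/ and viewed, at most 10 in all, crops included, and the job is handed in when it is done.

Besides the shell and the picture viewer there is one more tool, called as name([rows], argument=value, ...), one row to a line, values as JSON. arm_command: Moves the arm, as the interface text tells. Its arguments: {"type":"object","properties":{"rows":{"type":"array"}},"required":["rows"]}

```bash
mkdir -p pics; ls
cat > h.py <<'E'
import numpy as np, cv2
from scipy.spatial.transform import Rotation as R
from bench import arm, imaging, job, models
def cam(p):
    return np.array([[p['fx'],0,p['cx']],[0,p['fy'],p['cy']],[0,0,1.]]), np.array([p['k1'],0,0,0,0.]), np.array(p['extrinsics'])
def onplane(p,px,z):
    K,d,E=cam(p); u=cv2.undistortPoints(np.array([[px]],float),K,d)[0,0]
    r=E[:3,:3].T@np.array([u[0],u[1],1]); c=-E[:3,:3].T@E[:3,3]
    return c+r*(z-c[2])/r[2]
def proj(p,pts):
    K,d,E=cam(p); return cv2.projectPoints(np.array(pts,float).reshape(-1,3),cv2.Rodrigues(E[:3,:3])[0],E[:3,3],K,d)[0][:,0]
def save(p,name,im=None):
    cv2.imwrite('pics/'+name,cv2.cvtColor(p['frame'] if im is None else im,cv2.COLOR_RGB2BGR))
E
cat > a.py <<'E'
from h import *
Z=dict(stop=47,ledge=40,pivot_bolt=80,second_bolt=55,keeper_knob=76,rack=12,keeper_slot=40,keeper=40,bed=0,head=0,tip_box=0,tray=0,pipette=0)
for n in('scene','top'):
    p=imaging.get_image(n); save(p,n+'0.png'); print(n,(-p['extrinsics'][:3,:3].T@p['extrinsics'][:3,3]).round())
    for q,z in Z.items():
        print(q,[(np.round(t['score'],2),np.round(t['pixel']).tolist(),onplane(p,t['pixel'],z)[:2].round(1).tolist()) for t in models.tip_of(p,q)[:4]])
E
python3 a.py
```

```text
pics
scene [1158.  731.  730.]
stop [(np.float64(0.88), [184.0, 303.0], [771.5, -33.9])]
ledge [(np.float64(0.9), [266.0, 263.0], [543.9, -34.1])]
pivot_bolt [(np.float64(0.8), [244.0, 281.0], [656.1, 30.1])]
second_bolt [(np.float64(0.91), [197.0, 260.0], [667.2, -141.5]), (np.float64(0.38), [263.0, 262.0], [557.4, -26.2])]
keeper_knob [(np.float64(0.94), [226.0, 198.0], [451.1, -317.9]), (np.float64(0.9), [274.0, 237.0], [486.6, -66.5])]
rack [(np.float64(0.66), [210.0, 294.0], [691.9, -59.4])]
keeper_slot [(np.float64(0.86), [270.0, 254.0], [510.3, -57.8]), (np.float64(0.6), [324.0, 259.0], [428.3, 52.5])]
keeper [(np.float64(0.92), [366.0, 249.0], [319.5, 94.7]), (np.float64(0.74), [243.0, 294.0], [657.2, 24.1]), (np.float64(0.64), [305.0, 193.0], [213.7, -238.5])]
bed [(np.float64(0.9), [219.0, 292.0], [662.8, -64.9])]
head []
tip_box [(np.float64(0.81), [292.0, 350.0], [667.1, 194.2])]
tray []
pipette [(np.float64(0.56), [353.0, 303.0], [466.7, 182.9])]
top [ 324.   13. 1513.]
stop []
ledge [(np.float64(0.7), [344.0, 202.0], [536.3, -45.6])]
pivot_bolt [(np.float64(0.98), [315.
[... 452 characters left out ...]
), [328.0, 263.0], [377.3, -0.5]), (np.float64(0.75), [468.0, 270.0], [355.3, -360.5]), (np.float64(0.67), [349.0, 210.0], [514.2, -56.5])]
keeper [(np.float64(0.83), [315.0, 157.0], [653.7, 30.3]), (np.float64(0.8), [444.0, 350.0], [153.4, -294.1]), (np.float64(0.59), [308.0, 304.0], [272.1, 52.7]), (np.float64(0.52), [316.0, 152.0], [668.2, 25.9])]
bed [(np.float64(0.53), [315.0, 151.0], [679.5, 29.5])]
head []
tip_box [(np.float64(0.65), [350.0, 214.0], [509.9, -61.4]), (np.float64(0.61), [313.0, 159.0], [658.6, 34.3]), (np.float64(0.55), [255.0, 157.0], [666.8, 191.5])]
tray [(np.float64(0.82), [457.0, 153.0], [668.6, -351.4])]
pipette [(np.float64(0.85), [258.0, 226.0], [478.4, 182.6])]
```

View pics/scene0.png

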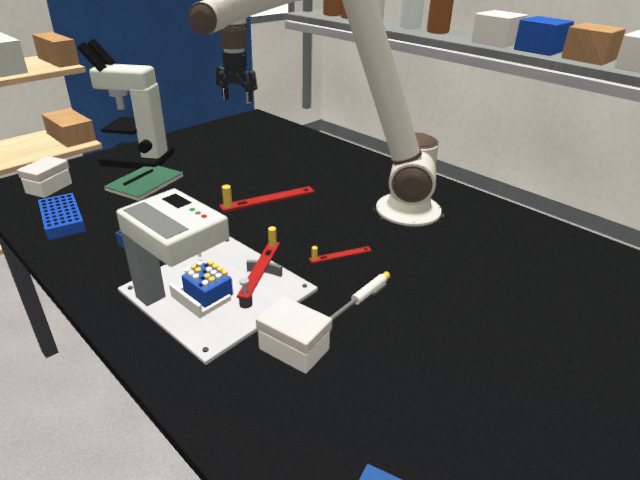

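View pics/top0.png

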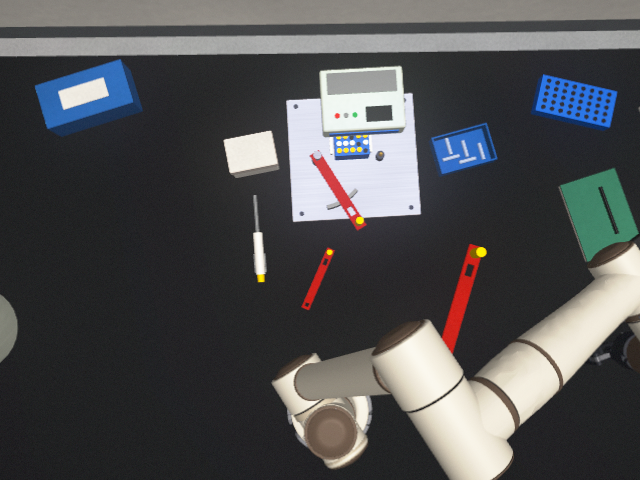

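The keeper could be taken for three red arms (top-picture knobs): small at (329,252), large loose one at (478,252), and the one bolted to the station plate at (360,220). The last is the one meant. The bolt is at about (380,155) in the top view and (197,260) in the scene view. I'll fit the bed pose and check it with an overlay.

```bash
cat > b.py <<'E'
from h import *
from scipy.optimize import least_squares
S=imaging.get_image('scene'); T=imaging.get_image('top')
def w(v,p): c,s=np.cos(v[2]),np.sin(v[2]); return [v[0]+c*p[0]-s*p[1], v[1]+s*p[0]+c*p[1], p[2]]
def kp(v,r,z): return w(v,[-r*np.sin(v[3]),90-r*np.cos(v[3]),z])
obs=[(S,'pivot_bolt',0),(T,'pivot_bolt',0),(S,'second_bolt',0),(T,'second_bolt',1),(S,'stop',0),(S,'keeper_knob',1),(T,'keeper_knob',1),(S,'keeper_slot',0),(T,'keeper_slot',2)]
F={'pivot_bolt':lambda v:w(v,[0,90,80]),'second_bolt':lambda v:w(v,[0,-75,55]),'stop':lambda v:w(v,[93,0,47]),'keeper_knob':lambda v:kp(v,200,76),'keeper_slot':lambda v:kp(v,165,40)}
base=dict(scene=S,top=T)
guess=[664,-60,.06,1.0]
px=[]
for p,q,_ in obs:
    t=np.array([o['pixel'] for o in models.tip_of(p,q)]); e=proj(p,[F[q](guess)])[0]
    px.append(t[np.argmin(np.linalg.norm(t-e,axis=1))] if len(t) else e*np.nan)
f=lambda v:np.nan_to_num(np.concatenate([proj(p,[F[q](v)])[0]-x for (p,q,_),x in zip(obs,px)]))
# plate edge direction in the top picture
r=least_squares(f,guess,loss='soft_l1',x_scale=[1,1,.01,.01]); v=r.x; print(v.round(3)); 
for (p,q,_),x,e in zip(obs,px,f(v).reshape(-1,2)): print(q,x.round(),e.round(1))
np.save('v.npy',v)
print(arm.read_state())
out=[]
for p,(x0,y0,x1,y1) in((S,(110,170,330,360)),(T,(270,60,440,240))):
    k=3; im=cv2.resize(p['frame'][y0:y1,x0:x1],None,fx=k,fy=k,interpolation=cv2.INTER_CUBIC)
    def dr(P,c):
        q=((proj(p,P)-[x0,y0]+.5)*k).astype(int); cv2.polylines(im,[q],False,c,1)
    for y in(49,-49): dr([w(v,[14,y,26]),w(v,[98,y,26])],(0,160,0))
    H=[(15,-115),(15,75),(160,75),(160,-115),(15,-115)]
    for z in(185,240): dr([w(v,[a,b,z]) for a,b in H],(255,0,255))
    for c,z in(((0,90),80),((0,-75),55),((0,-75),40)): dr([w(v,[c[0]+5*np.cos(t),c[1]+5*np.sin(t),z]) for t in np.linspace(0,6.3,20)],(0,200,255))
    dr([kp(v,0,46),kp(v,216,46)],(0,255,0)); dr([kp(v,200,46),kp(v,200,96)],(0,0,255))
    dr([w(v,[93,55,47]),w(v,[93,-55,47])],(0,160,0))
    out.append(im)
    save(p,p is S and 'ovS.png' or 'ovT.png',im)
E
python3 b.py
```

```text
[ 6.58467e+02 -6.64010e+01  4.30000e-02  1.07000e+00]
pivot_bolt [246. 282.] [-2.7 -2.9]
pivot_bolt [315. 152.] [2.  1.7]
second_bolt [198. 256.] [1.  3.2]
second_bolt [383. 154.] [-2.4 -1.5]
stop [184. 299.] [ 0.9 -6.9]
keeper_knob [269. 233.] [3. 1.]
keeper_knob [359. 220.] [ 0.  -0.2]
keeper_slot [269. 256.] [-1.5 -1.9]
keeper_slot [351. 215.] [-0.5 -4.7]
{'clock': 1.95, 'joints': array([-1.00639134e+00,  3.84713794e-01,  7.88464256e-03,  2.29276002e-05,
       -1.19397374e+00, -2.58604529e-01]), 'joint_vel': array([ 0.00118814, -0.0001707 ,  0.00132557,  0.00103443,  0.00026368,
       -0.00095874]), 'joint_efforts': array([-5.52064284e-05, -3.92082059e+01,  1.88614172e+01,  4.19075713e+00,
       -3.35986351e-04, -3.56495313e-06]), 'position': array([ 188.17660157, -595.98207139,  203.90112572]), 'ee_rot': array([-1.52309331e-01,  9.88332873e-01, -1.25775468e-06, -1.10814618e-05]), 'contact_force': array([-0.13715727, -0.44804651, -0.04650902]), 'wrist_torque': array([-0.01023459, -0.02314964, -0.0143131 ]), 'grasp_force': 0.0, 'gripper_width': 85.24364452480582}
```

View pics/ovS.png

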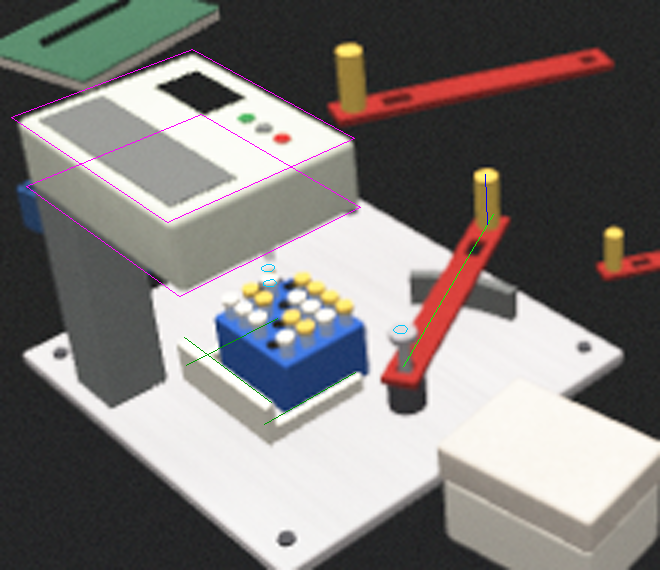

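View pics/ovT.png

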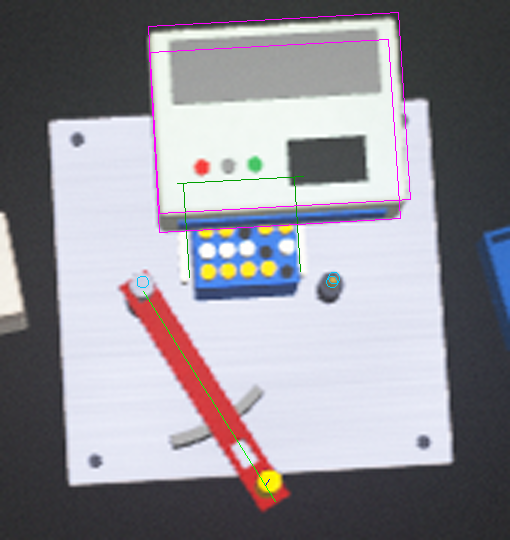

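The scene crop shows the bolted arm with its pivot head at (403,331) and knob at (487,175), plus the open slot. The top crop shows the brass bolt tip at (334,279) and the knob at (269,481), so the overlay is within about 2 mm. I'll refit with hand picks, including head corners and plate corners, and locate the rack front.

```bash
cat > c.py <<'E'
from h import *
from scipy.optimize import least_squares
S=imaging.get_image('scene'); T=imaging.get_image('top')
def w(v,p): c,s=np.cos(v[2]),np.sin(v[2]); return [v[0]+c*p[0]-s*p[1], v[1]+s*p[0]+c*p[1], p[2]]
def kp(v,r,z): return w(v,[-r*np.sin(v[3]),90-r*np.cos(v[3]),z])
zs=lambda u,o:np.array(o)+np.array(u)/3-.33
So,To=(110,170),(270,60)
A=[(S,zs(u,So),p) for u,p in [((403,331),(0,90,80)),((268,257),(0,-75,55)),((182,294),(15,75,185)),((358,209),(15,-115,185)),((355,139),(15,-115,240)),((193,50),(160,-115,240)),((168,223),(15,75,240))]]
A+=[(T,zs(u,To),p) for u,p in [((143,283),(0,90,80)),((334,279),(0,-75,55)),((158,214),(15,75,240)),((149,28),(160,75,240))]]
B=[(S,zs((487,175),So),(200,96)),(T,zs((269,481),To),(200,96)),(T,zs((244,454),To),(165,46)),(S,zs((477,247),So),(165,46))]
f=lambda v:np.concatenate([proj(p,[w(v,q)])[0]-x for p,x,q in A]+[proj(p,[kp(v,*q)])[0]-x for p,x,q in B])
r=least_squares(f,np.load('v.npy'),loss='soft_l1',x_scale=[1,1,.01,.01]); v=r.x; print(v.round(4)); print(f(v).reshape(-1,2).round(1).tolist()); np.save('v.npy',v)
C=[onplane(T,zs(u,To),12)[:2] for u in((69,486),(452,462),(50,122))]; print(np.round(C,1),'yaw',np.arctan2(*(C[1]-C[0])*[1,-1]),np.arctan2(*(C[2]-C[0])[::-1]))
for n,pz in(('T front top edge z62',(zs((195,290),To),zs((298,283),To))),('T front bottom',(zs((195,298),To),zs((297,292),To)))):
  for z in(62,12): 
    c,s=np.cos(v[2]),np.sin(v[2]); print(n,z,[(np.array([[c,s],[-s,c]])@(onplane(T,q,z)[:2]-v[:2])).round(1).tolist() for q in pz])
print('pivot',w(v,[0,90,0]),'bolt',w(v,[0,-75,0]),'knob',kp(v,200,76))
E
python3 c.py
```

```text
[ 6.437208e+02 -6.319830e+01 -1.292000e-01  8.986000e-01]
[[-0.5, 0.0], [10.3, -0.3], [60.2, -29.2], [-38.9, -36.2], [-40.7, -34.3], [-49.9, 12.8], [62.8, -28.7], [-1.2, -0.7], [-1.4, 10.1], [0.3, 0.5], [10.7, 0.4], [-0.1, 0.1], [-1.1, -1.0], [-1.1, -1.2], [-0.6, 0.2]]
[[ 488.6   90.7]
 [ 505.7 -246.8]
 [ 816.   104.9]] yaw 0.05063773654377852 0.04352118249856895
T front top edge z62 62 [[1.8, 42.3], [18.1, -44.8]]
T front top edge z62 12 [[13.1, 42.6], [30.0, -47.5]]
T front bottom 62 [[-5.2, 41.5], [10.2, -44.8]]
T front bottom 12 [[5.9, 41.8], [21.8, -47.5]]
pivot [np.float64(655.3172476816331), np.float64(26.051454760611087), 0] bolt [np.float64(634.0571820232426), np.float64(-137.57314488198827), 0] knob [np.float64(484.0851914685229), np.float64(-77.29061278707374), 76]
```

I mislabelled the scene's head corners: that camera looks from behind and to the left. I'll correct them.

```bash
sed -i 's/((182,294),(15,75,185)),((358,209),(15,-115,185)),((355,139),(15,-115,240)),((193,50),(160,-115,240)),((168,223),(15,75,240))/((182,294),(160,75,185)),((358,209),(15,75,185)),((355,139),(15,75,240)),((193,50),(15,-115,240)),((168,223),(160,75,240))/; s/np.load(.v.npy.)/[658,-66,.045,1.07]/' c.py; python3 c.py
```

```text
[ 6.574027e+02 -6.639660e+01  4.290000e-02  1.075000e+00]
[[-0.6, -0.8], [0.2, 3.3], [-0.4, 0.4], [1.1, -0.7], [0.1, -0.6], [0.0, -0.3], [0.1, -0.4], [-0.2, -0.0], [-0.1, -0.0], [0.3, 0.1], [-0.2, -0.3], [0.1, -0.5], [-0.4, -0.1], [-0.4, -0.4], [-0.4, -0.4]]
[[ 488.6   90.7]
 [ 505.7 -246.8]
 [ 816.   104.9]] yaw 0.05063773654377852 0.04352118249856895
T front top edge z62 62 [[-4.5, 45.2], [-3.4, -43.4]]
T front top edge z62 12 [[6.6, 43.5], [7.9, -48.1]]
T front bottom 62 [[-11.5, 45.6], [-11.1, -42.1]]
T front bottom 12 [[-0.5, 43.9], [-0.2, -46.8]]
pivot [np.float64(653.5413020148876), np.float64(23.52048790397164), 0] bolt [np.float64(660.6206181595747), np.float64(-141.3275733006527), 0] knob [np.float64(481.8633461985714), np.float64(-79.07911973041931), 76]
```

```bash
cat > m.py <<'E'
from h import *
v=[657.4,-66.4,.044]
def Rt(a,az=0):  # lean back by a; az turns the leaning direction about vertical
    return R.from_euler('z',v[2]+az).as_matrix()@np.array([[-np.cos(a),0,np.sin(a)],[0,1,0],[-np.sin(a),0,-np.cos(a)]])
def W(b): c,s=np.cos(v[2]),np.sin(v[2]); return np.array([v[0]+c*b[0]-s*b[1],v[1]+s*b[0]+c*b[1],b[2]])
def bed(p): c,s=np.cos(v[2]),np.sin(v[2]); d=np.array(p[:2])-v[:2]; return np.array([c*d[0]+s*d[1],-s*d[0]+c*d[1],p[2]])
def plan(targets,a,az=0,grasp=False):
    s=arm.read_state(); R0=R.from_quat(s['ee_rot']).as_matrix(); Rn=Rt(a,az)
    print('bed tcp',bed(s['position']).round(1),'grasp',bed(s['position']-arm.tcp_to_grasp*R0[:,2]).round(1),'F',s['contact_force'].round(1),'w',round(s['gripper_width'],1),'t',s['clock'],'j',s['joints'].round(2))
    rot=R.from_matrix(R0.T@Rn).as_rotvec()
    for t in targets:
        p=W(t)+(arm.tcp_to_grasp*Rn[:,2] if grasp else 0)
        print(t,'lin',(R0.T@(p-s['position'])).round(1).tolist(),'rot',rot.round(3).tolist())
E
python3 -c "
from m import *
plan([(-150,-100,230),(-60,-10,130)],np.radians(40))"
```

```text
bed tcp [-492.1 -508.4  203.9] grasp [-492.1 -508.4  222.6] F [-0.2  0.2 -0.2] w 85.4 t 2.15 j [-1.01  0.38  0.01 -0.   -1.19 -0.26]
(-150, -100, 230) lin [-436.1, 305.9, -26.1] rot [0.091, -0.694, 0.251]
(-60, -10, 130) lin [-546.4, 369.6, 73.9] rot [0.091, -0.694, 0.251]
```

arm_command([
  {"grip": 0,"linear": [-60,42,-26],"rot": [0,0,0]},
  {"grip": 0,"linear": [-120,84,-40],"rot": [0.02,-0.1,0.05]},
  {"grip": 0,"linear": [-180,126,-40],"rot": [0.035,-0.25,0.09]},
  {"grip": 0,"linear": [-230,161,-40],"rot": [0.05,-0.4,0.15]},
  {"grip": 0,"linear": [-280,196,-35],"rot": [0.07,-0.55,0.2]},
  {"grip": 0,"linear": [-330,231,-30],"rot": [0.091,-0.694,0.251]},
  {"grip": 0,"linear": [-380,267,-26],"rot": [0.091,-0.694,0.251]},
  {"grip": 0,"linear": [-436,306,-26],"rot": [0.091,-0.694,0.251]},
  {"grip": 0,"linear": [-436,306,-26],"rot": [0.091,-0.694,0.251]},
  {"grip": 0,"linear": [-436,306,-26],"rot": [0.091,-0.694,0.251]},
])

```text
clock: 3.4
position: [512.6, -169.2, 229.4]
ee_rot: [-0.024, 0.94, 0.009, 0.341]
contact_force: [-0.9, 0.7, 0.2]
gripper_width: -0.1
grasp_force: 0.0
```

```bash
python3 -c "
from m import *
plan([(-60,-10,130),(-40,-10,70),(-35,-10,38),(-15,-10,38),(0,-10,38),(12,-10,38)],np.radians(40))"
```

```text
bed tcp [-149.2  -96.3  229.4] grasp [-161.2  -96.4  243.8] F [-0.9  0.7  0.2] w -0.1 t 3.4 j [-0.08 -0.05 -0.58 -0.24 -0.36 -1.24]
(-60, -10, 130) lin [-5.1, 85.6, 133.9] rot [0.005, -0.001, 0.006]
(-40, -10, 70) lin [18.0, 85.5, 192.8] rot [0.005, -0.001, 0.006]
(-35, -10, 38) lin [34.7, 85.5, 220.5] rot [0.005, -0.001, 0.006]
(-15, -10, 38) lin [19.4, 85.3, 233.4] rot [0.005, -0.001, 0.006]
(0, -10, 38) lin [7.9, 85.2, 243.0] rot [0.005, -0.001, 0.006]
(12, -10, 38) lin [-1.3, 85.1, 250.7] rot [0.005, -0.001, 0.006]
```

arm_command([
  {"grip": 0,"linear": [0,40,50],"rot": [0.005,0,0.006]},
  {"grip": 0,"linear": [-5,85,90],"rot": [0.005,0,0.006]},
  {"grip": 0,"linear": [-5,85,134],"rot": [0.005,0,0.006]},
  {"grip": 0,"linear": [18,85,193],"rot": [0.005,0,0.006]},
  {"grip": 0,"linear": [35,85,220],"rot": [0.005,0,0.006]},
  {"grip": 0,"linear": [35,85,220],"rot": [0.005,0,0.006]},
  {"grip": 0,"linear": [35,85,220],"rot": [0.005,0,0.006]},
])

```text
clock: 4.28
position: [616.3, -94.7, 25.6]
ee_rot: [-0.021, 0.935, 0.022, 0.354]
contact_force: [-0.4, -0.8, 0.2]
gripper_width: -0.1
grasp_force: 0.0
```

```bash
python3 -c "
from m import *
plan([(-15,-10,38),(0,-10,38),(10,-10,38),(14,-10,38)],np.radians(40))
print(arm.read_state()['wrist_torque'])"
```

```text
bed tcp [-42.3 -26.4  25.6] grasp [-54.7 -26.9  39.6] F [-0.4 -0.8  0.2] w -0.1 t 4.275 j [-0.15  0.42 -0.39 -1.23 -0.16 -0.21]
(-15, -10, 38) lin [-28.6, 16.4, 9.3] rot [0.027, 0.027, -0.009]
(0, -10, 38) lin [-39.8, 16.3, 19.2] rot [0.027, 0.027, -0.009]
(10, -10, 38) lin [-47.3, 16.2, 25.8] rot [0.027, 0.027, -0.009]
(14, -10, 38) lin [-50.3, 16.1, 28.5] rot [0.027, 0.027, -0.009]
[-0.09622912  1.3484743   0.03516238]
```

arm_command([
  {"grip": 0,"linear": [0,0,-30],"rot": [0,0.1,0]},
  {"grip": 0,"linear": [0,0,-50],"rot": [0,0.21,0]},
  {"grip": 0,"linear": [0,0,-50],"rot": [0,0.21,0]},
  {"grip": 0,"linear": [0,0,-50],"rot": [0,0.21,0]},
  {"grip": 0,"linear": [0,0,-50],"rot": [0,0.21,0]},
])

```text
clock: 4.9
position: [584.5, -101.7, 68.8]
ee_rot: [-0.027, 0.967, 0.027, 0.252]
contact_force: [0.5, 0.1, 0.1]
gripper_width: 0.1
grasp_force: 0.0
```

```bash
python3 -c "
from m import *
plan([(-35,-10,60),(-30,-10,38),(-15,-10,38),(0,-10,38),(10,-10,38),(14,-10,38)],np.radians(28))
print(arm.read_state()['wrist_torque'])"
```

```text
bed tcp [-74.3 -32.   68.8] grasp [-83.5 -32.8  85.1] F [0.5 0.1 0.1] w 0.1 t 4.9 j [ 0.08  0.31 -0.59 -0.16 -0.16 -1.45]
(-35, -10, 60) lin [-30.0, 20.8, 27.8] rot [0.044, 0.021, 0.0]
(-30, -10, 38) lin [-23.7, 19.9, 49.4] rot [0.044, 0.021, 0.0]
(-15, -10, 38) lin [-36.8, 19.5, 56.7] rot [0.044, 0.021, 0.0]
(0, -10, 38) lin [-49.9, 19.2, 64.0] rot [0.044, 0.021, 0.0]
(10, -10, 38) lin [-58.6, 19.0, 68.9] rot [0.044, 0.021, 0.0]
(14, -10, 38) lin [-62.1, 18.9, 70.9] rot [0.044, 0.021, 0.0]
[-0.15869369  1.00330053  0.04640163]
```

```bash
python3 -c "
from m import *
plan([(-90,-50,140),(-35,-15,110)],np.radians(35),np.radians(40))"
```

```text
bed tcp [-74.3 -32.   68.8] grasp [-83.5 -32.8  85.1] F [0.5 0.1 0.1] w 0.1 t 4.9 j [ 0.08  0.31 -0.59 -0.16 -0.16 -1.45]
(-90, -50, 140) lin [-21.1, -14.9, -70.5] rot [-0.328, -0.084, -0.593]
(-35, -15, 110) lin [-54.5, 17.8, -16.0] rot [-0.328, -0.084, -0.593]
```

arm_command([
  {"grip": 0,"linear": [-10,-8,-40],"rot": [-0.06,-0.01,-0.1]},
  {"grip": 0,"linear": [-21,-15,-70],"rot": [-0.13,-0.03,-0.2]},
  {"grip": 0,"linear": [-21,-15,-70],"rot": [-0.2,-0.05,-0.35]},
  {"grip": 0,"linear": [-21,-15,-70],"rot": [-0.28,-0.07,-0.5]},
  {"grip": 0,"linear": [-21,-15,-70],"rot": [-0.328,-0.084,-0.593]},
  {"grip": 0,"linear": [-21,-15,-70],"rot": [-0.328,-0.084,-0.593]},
  {"grip": 0,"linear": [-21,-15,-70],"rot": [-0.328,-0.084,-0.593]},
  {"grip": 0,"linear": [-21,-15,-70],"rot": [-0.328,-0.084,-0.593]},
])

```text
clock: 5.9
position: [569.2, -119.2, 138.5]
ee_rot: [-0.346, 0.889, 0.109, 0.28]
contact_force: [0.3, 0.1, 0.8]
gripper_width: -0.4
grasp_force: 0.0
```

```bash
python3 -c "
from m import *
plan([(-40,-10,110),(-35,-10,70),(-32,-10,38),(-20,-10,38),(-10,-10,38),(0,-10,38),(5,-10,38),(10,-10,38)],np.radians(35),np.radians(40))"
```

```text
bed tcp [-90.5 -48.9 138.5] grasp [-98.7 -55.8 153.8] F [0.3 0.1 0.8] w -0.4 t 5.9 j [-0.27  0.29 -0.21 -0.71 -0.84 -0.13]
(-40, -10, 110) lin [-35.8, -2.7, 59.9] rot [0.001, 0.0, -0.0]
(-35, -10, 70) lin [-15.9, -5.9, 94.8] rot [0.001, 0.0, -0.0]
(-32, -10, 38) lin [0.5, -7.9, 122.4] rot [0.001, 0.0, -0.0]
(-20, -10, 38) lin [-7.0, -15.6, 127.6] rot [0.001, 0.0, -0.0]
(-10, -10, 38) lin [-13.3, -22.0, 132.0] rot [0.001, 0.0, -0.0]
(0, -10, 38) lin [-19.5, -28.4, 136.4] rot [0.001, 0.0, -0.0]
(5, -10, 38) lin [-22.7, -31.7, 138.6] rot [0.001, 0.0, -0.0]
(10, -10, 38) lin [-25.8, -34.9, 140.8] rot [0.001, 0.0, -0.0]
```

arm_command([
  {"grip": 0,"linear": [-36,-3,60],"rot": [0,0,0]},
  {"grip": 0,"linear": [-16,-6,95],"rot": [0,0,0]},
  {"grip": 0,"linear": [0,-8,122],"rot": [0,0,0]},
  {"grip": 0,"linear": [0,-8,122],"rot": [0,0,0]},
  {"grip": 0,"linear": [-4,-12,125],"rot": [0,0,0]},
  {"grip": 0,"linear": [-7,-16,127.6],"rot": [0,0,0]},
  {"grip": 0,"linear": [-10,-19,130],"rot": [0,0,0]},
  {"grip": 0,"linear": [-13,-22,132],"rot": [0,0,0]},
  {"grip": 0,"linear": [-15,-24,133],"rot": [0,0,0]},
])

```text
clock: 7.02
position: [651.5, -77.4, 38.4]
ee_rot: [-0.346, 0.889, 0.109, 0.28]
contact_force: [-0.2, -0.1, -0.3]
gripper_width: 0.0
grasp_force: 0.0
```

```bash
python3 -c "
from m import *
plan([(0,-10,38),(5,-10,38),(10,-10,38)],np.radians(35),np.radians(40))
p=imaging.get_image('scene');im=cv2.resize(p['frame'][170:360,110:330],None,fx=3,fy=3,interpolation=cv2.INTER_CUBIC);save(p,'push.png',im)"
```

```text
bed tcp [ -6.4 -10.7  38.4] grasp [-14.6 -17.7  53.7] F [-0.2 -0.1 -0.3] w 0.0 t 7.025 j [-0.18  0.51 -0.14 -0.81 -0.68 -0.07]
(0, -10, 38) lin [-4.2, -3.5, 3.4] rot [0.0, 0.001, 0.0]
(5, -10, 38) lin [-7.3, -6.8, 5.6] rot [0.0, 0.001, 0.0]
(10, -10, 38) lin [-10.4, -10.0, 7.8] rot [0.0, 0.001, 0.0]
```

View pics/push.png

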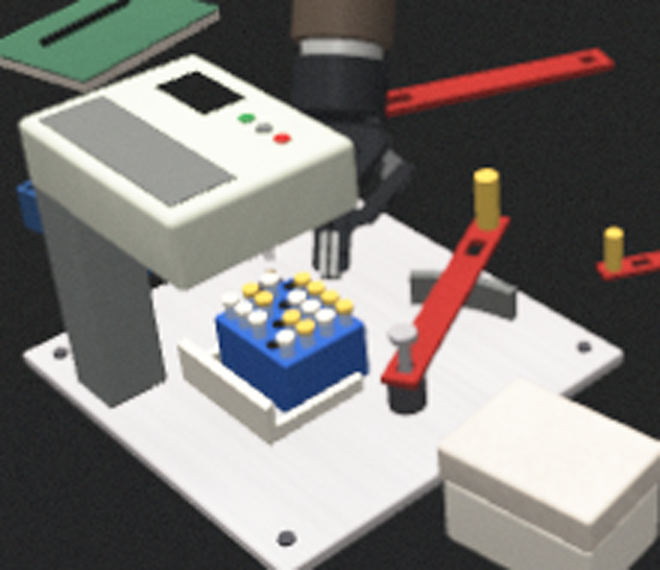

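The fingers at (330,270) are just in front of the rack and clear of the head and knob. I'll push on in small steps.

arm_command([
  {"grip": 0,"linear": [-2,-2,1.4],"rot": [0,0,0]},
  {"grip": 0,"linear": [-4,-4,2.8],"rot": [0,0,0]},
  {"grip": 0,"linear": [-6,-6,4.2],"rot": [0,0,0]},
  {"grip": 0,"linear": [-7.5,-7.5,5.2],"rot": [0,0,0]},
  {"grip": 0,"linear": [-9,-9,6.3],"rot": [0,0,0]},
  {"grip": 0,"linear": [-9,-9,6.3],"rot": [0,0,0]},
])

```text
clock: 7.82
position: [665.1, -76.6, 38.0]
ee_rot: [-0.346, 0.889, 0.11, 0.28]
contact_force: [-1.4, -0.5, 1.2]
gripper_width: 0.2
grasp_force: 0.7
```

arm_command([
  {"grip": 0,"linear": [-1,-1,0.7],"rot": [0,0,0]},
  {"grip": 0,"linear": [-2,-2,1.4],"rot": [0,0,0]},
  {"grip": 0,"linear": [-2.5,-2.5,1.8],"rot": [0,0,0]},
])

```text
clock: 8.2
position: [669.3, -76.4, 38.1]
ee_rot: [-0.346, 0.889, 0.109, 0.28]
contact_force: [-1.8, -0.7, 0.5]
gripper_width: 0.2
grasp_force: 0.9
```

```bash
python3 -c "
from m import *
plan([(15,-10,38)],np.radians(35),np.radians(40))
p=imaging.get_image('scene');im=cv2.resize(p['frame'][220:330,150:260],None,fx=5,fy=5,interpolation=cv2.INTER_CUBIC);save(p,'push2.png',im)"
```

```text
bed tcp [ 11.4 -10.5  38.1] grasp [  3.2 -17.4  53.4] F [-1.8 -0.7  0.5] w 0.2 t 8.2 j [-0.17  0.53 -0.11 -0.79 -0.69 -0.1 ]
(15, -10, 38) lin [-2.5, -1.9, 1.8] rot [0.001, 0.0, 0.0]
```

View pics/push2.png

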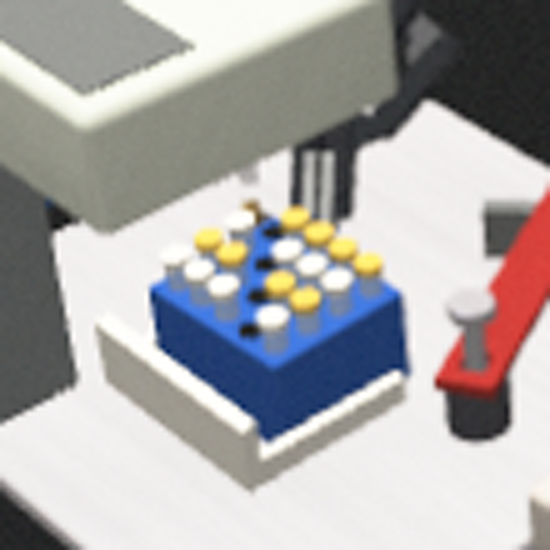

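The rack moves under light force (about 2 N) and is not yet against the stop. I'll continue.

arm_command([
  {"grip": 0,"linear": [-0.8,-0.8,0.6],"rot": [0,0,0]},
  {"grip": 0,"linear": [-1.6,-1.6,1.1],"rot": [0,0,0]},
  {"grip": 0,"linear": [-2.2,-2.2,1.5],"rot": [0,0,0]},
  {"grip": 0,"linear": [-2.2,-2.2,1.5],"rot": [0,0,0]},
])

```text
clock: 8.75
position: [672.9, -76.2, 38.1]
ee_rot: [-0.346, 0.889, 0.109, 0.28]
contact_force: [-1.5, -1.7, 0.3]
gripper_width: 0.2
grasp_force: 0.6
```

arm_command([
  {"grip": 0,"linear": [-0.8,-0.8,0.6],"rot": [0,0,0]},
  {"grip": 0,"linear": [-1.6,-1.6,1.1],"rot": [0,0,0]},
  {"grip": 0,"linear": [-1.6,-1.6,1.1],"rot": [0,0,0]},
])

```text
clock: 9.12
position: [675.3, -76.2, 38.2]
ee_rot: [-0.346, 0.889, 0.109, 0.28]
contact_force: [-0.7, -0.6, 0.6]
gripper_width: 0.1
grasp_force: 0.9
```

arm_command([
  {"grip": 0,"linear": [-0.6,-0.6,0.4],"rot": [0,0,0]},
  {"grip": 0,"linear": [-1.2,-1.2,0.8],"rot": [0,0,0]},
  {"grip": 0,"linear": [-1.2,-1.2,0.8],"rot": [0,0,0]},
])

```text
clock: 9.5
position: [677.1, -76.4, 38.2]
ee_rot: [-0.346, 0.889, 0.109, 0.28]
contact_force: [-3.2, -2.6, 1.2]
gripper_width: 0.1
grasp_force: 1.8
```

```bash
python3 -c "
from m import *
plan([(15,-10,38)],np.radians(35),np.radians(40))
p=imaging.get_image('scene');im=cv2.resize(p['frame'][230:330,160:250],None,fx=6,fy=6,interpolation=cv2.INTER_CUBIC);save(p,'push3.png',im)"
```

```text
bed tcp [ 19.2 -10.9  38.2] grasp [ 11.  -17.8  53.6] F [-3.2 -2.6  1.2] w 0.1 t 9.5 j [-0.16  0.54 -0.09 -0.78 -0.69 -0.11]
(15, -10, 38) lin [2.3, 3.4, -1.3] rot [0.0, 0.0, 0.0]
```

View pics/push3.png

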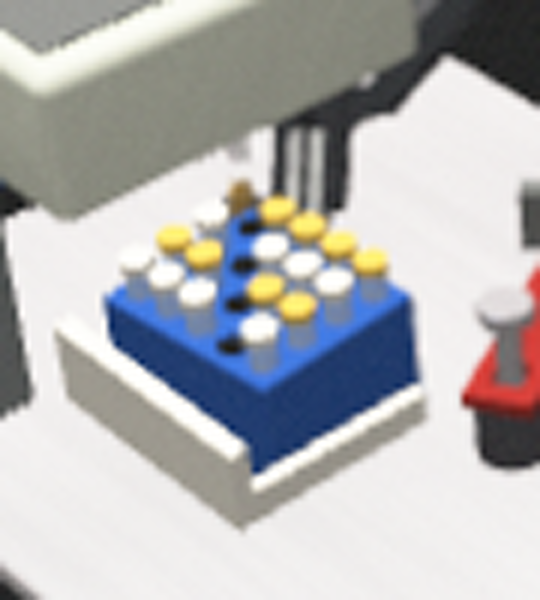

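arm_command([
  {"grip": 0,"linear": [-0.7,-0.7,0.5],"rot": [0,0,0]},
  {"grip": 0,"linear": [-1.2,-1.2,0.8],"rot": [0,0,0]},
  {"grip": 0,"linear": [-1.2,-1.2,0.8],"rot": [0,0,0]},
])

```text
clock: 9.93
position: [678.8, -76.5, 38.3]
ee_rot: [-0.346, 0.889, 0.109, 0.28]
contact_force: [-3.9, -3.6, 2.7]
gripper_width: -0.4
grasp_force: 2.4
```

arm_command([
  {"grip": 0,"linear": [-0.7,-0.7,0.5],"rot": [0,0,0]},
  {"grip": 0,"linear": [-1.4,-1.4,1.0],"rot": [0,0,0]},
  {"grip": 0,"linear": [-1.4,-1.4,1.0],"rot": [0,0,0]},
])

```text
clock: 10.3
position: [681.1, -76.7, 38.4]
ee_rot: [-0.346, 0.889, 0.109, 0.28]
contact_force: [-5.0, -4.8, 1.8]
gripper_width: 0.1
grasp_force: 2.7
```

```bash
cat > r.py <<'E'
from m import *
plan([(15,-10,38)],np.radians(35),np.radians(40))
p=imaging.get_image('scene')
g=np.load('g.npy') if __import__('os').path.exists('g.npy') else None
a=p['frame'].astype(int); blue=(a[...,2]>100)&(a[...,2]-a[...,0]>60); blue[:,:185]=0; blue[:,235:]=0; blue[:260]=0; blue[:,:][320:]=0
ys,xs=np.nonzero(blue); print('blue',len(xs),xs.mean().round(2),ys.mean().round(2),ys.max(),xs.min(),xs.max())
# back top edge of the rack when home, predicted
print('pred home back corners z62',proj(p,[W((93,45,62)),W((93,-45,62)),W((18,45,62))]).round(1).tolist(),'stop top',proj(p,[W((93,55,47)),W((93,-55,47))]).round(1).tolist())
E
python3 r.py
```

```text
bed tcp [ 23.2 -11.3  38.4] grasp [ 15.  -18.2  53.7] F [-5.  -4.8  1.8] w 0.1 t 10.3 j [-0.16  0.55 -0.08 -0.78 -0.69 -0.12]
(15, -10, 38) lin [4.7, 6.3, -2.8] rot [-0.0, -0.0, 0.0]
blue 747 206.83 290.08 308 185 227
pred home back corners z62 [[196.9, 296.0], [172.9, 278.3], [224.6, 280.7]] stop top [[200.5, 303.5], [171.3, 281.8]]
```

Camera and contact readings disagree slightly, so I'll check with an overlay in both views.

```bash
cat > o.py <<'E'
from m import *
import sys
S=imaging.get_image('scene');T=imaging.get_image('top'); s=arm.read_state()
out=[]
for p,(x0,y0,w,h) in((S,(160,230,80,100)),(T,(300,100,80,100))):
    k=5; im=cv2.resize(p['frame'][y0:y0+h,x0:x0+w],None,fx=k,fy=k,interpolation=cv2.INTER_CUBIC)
    def dr(P,c): cv2.polylines(im,[np.round((proj(p,P)-[x0,y0]+.5)*k).astype(int)],False,c,1)
    r=[(18,45),(93,45),(93,-45),(18,-45),(18,45)]
    dr([W((*q,62)) for q in r],(0,255,0)); dr([W((93,45,62)),W((93,45,12))],(0,255,0)); dr([W((18,45,62)),W((18,45,12))],(0,255,0)); dr([W((18,-45,12)),W((18,45,12))],(0,255,0))
    dr([W((93,55,47)),W((93,-55,47))],(255,0,0)); dr([W((14,49,26)),W((98,49,26))],(255,0,255))
    R0=R.from_quat(s['ee_rot']).as_matrix(); dr([s['position'],s['position']-60*R0[:,2]],(0,255,255))
    out.append(im)
save(S,sys.argv[1],np.hstack(out))
E
python3 o.py ov2.png
```

```text
(no output)
```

View pics/ov2.png

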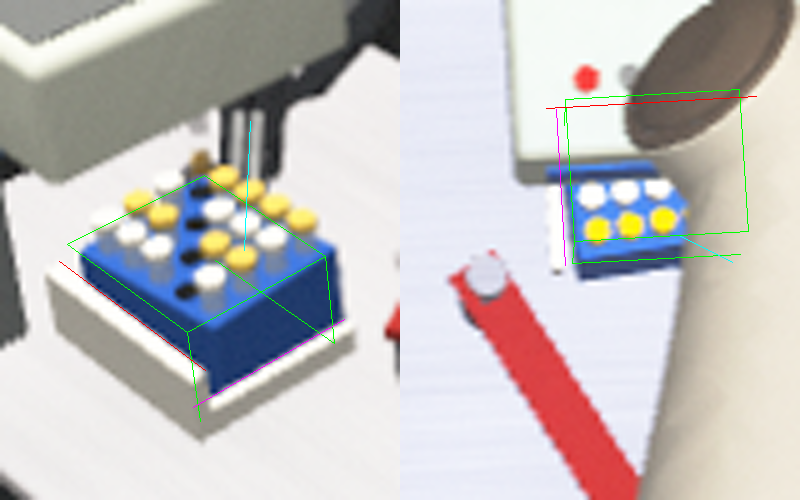

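The top view shows the rack's front edge at (575,265)–(680,248), tilted about 0.1 rad anticlockwise. The rack has yawed and jammed, with its left side lagging. I'll back off and push on the left side.

```bash
python3 -c "
from m import *
plan([(-10,-11,38),(-15,10,38),(-15,27,38),(-5,27,38),(0,27,38),(5,27,38),(10,27,38)],np.radians(35),np.radians(40))"
```

```text
bed tcp [ 23.2 -11.3  38.4] grasp [ 15.  -18.2  53.7] F [-4.2 -4.7  1.8] w -0.3 t 10.45 j [-0.16  0.55 -0.08 -0.78 -0.69 -0.12]
(-10, -11, 38) lin [20.9, 21.6, -14.1] rot [-0.0, -0.0, 0.0]
(-15, 10, 38) lin [12.9, 40.9, -8.6] rot [-0.0, -0.0, 0.0]
(-15, 27, 38) lin [4.0, 53.9, -2.3] rot [-0.0, -0.0, 0.0]
(-5, 27, 38) lin [-2.3, 47.5, 2.1] rot [-0.0, -0.0, 0.0]
(0, 27, 38) lin [-5.4, 44.3, 4.3] rot [-0.0, -0.0, 0.0]
(5, 27, 38) lin [-8.6, 41.1, 6.5] rot [-0.0, -0.0, 0.0]
(10, 27, 38) lin [-11.7, 37.8, 8.7] rot [-0.0, -0.0, 0.0]
```

arm_command([
  {"grip": 0,"linear": [21,22,-14],"rot": [0,0,0]},
  {"grip": 0,"linear": [13,41,-9],"rot": [0,0,0]},
  {"grip": 0,"linear": [4,54,-2],"rot": [0,0,0]},
  {"grip": 0,"linear": [4,54,-2],"rot": [0,0,0]},
  {"grip": 0,"linear": [-1,49,1],"rot": [0,0,0]},
  {"grip": 0,"linear": [-3.5,46,3],"rot": [0,0,0]},
  {"grip": 0,"linear": [-5.4,44,4.3],"rot": [0,0,0]},
  {"grip": 0,"linear": [-7,42.5,5.4],"rot": [0,0,0]},
  {"grip": 0,"linear": [-8.6,41,6.5],"rot": [0,0,0]},
  {"grip": 0,"linear": [-8.6,41,6.5],"rot": [0,0,0]},
])

```text
clock: 11.7
position: [661.5, -38.3, 37.9]
ee_rot: [-0.346, 0.889, 0.109, 0.28]
contact_force: [0.4, 0.0, 0.4]
gripper_width: -0.1
grasp_force: 0.0
```

arm_command([
  {"grip": 0,"linear": [-1.5,-1.5,1],"rot": [0,0,0]},
  {"grip": 0,"linear": [-3,-3,2],"rot": [0,0,0]},
  {"grip": 0,"linear": [-3,-3,2],"rot": [0,0,0]},
])

```text
clock: 12.08
position: [666.3, -38.0, 38.0]
ee_rot: [-0.346, 0.889, 0.109, 0.28]
contact_force: [0.1, -0.7, -0.7]
gripper_width: 0.3
grasp_force: 0.0
```

arm_command([
  {"grip": 0,"linear": [-1.5,-1.5,1],"rot": [0,0,0]},
  {"grip": 0,"linear": [-3,-3,2],"rot": [0,0,0]},
  {"grip": 0,"linear": [-3,-3,2],"rot": [0,0,0]},
])

```text
clock: 12.45
position: [671.0, -37.8, 38.0]
ee_rot: [-0.346, 0.889, 0.109, 0.28]
contact_force: [-0.2, 0.2, 0.6]
gripper_width: -0.0
grasp_force: 0.0
```

```bash
python3 -c "
from m import *
p=imaging.get_image('scene'); print(proj(p,[[651.5,-77.4,38.4]]), 'seen tip ~', 110+330/3-.3,170+277/3-.3)
print(onplane(p,(219.7,262),38.4))
plan([(20,27,38)],np.radians(35),np.radians(40))
"
```

```text
[[218.58216726 274.18099592]] seen tip ~ 219.7 262.0333333333333
[ 620.19469933 -116.44271959   38.4       ]
bed tcp [14.7 28.  38. ] grasp [ 6.5 21.1 53.3] F [0.5 0.2 0.6] w 0.3 t 12.5 j [-0.1   0.52 -0.13 -0.8  -0.64 -0.15]
(20, 27, 38) lin [-2.8, -4.2, 2.0] rot [0.001, 0.0, 0.0]
```

The visible fingertip is about 12 px above where the reported TCP projects, so the true tip may sit behind it. I'll retreat and measure the silhouette against the first picture.

```bash
python3 -c "
from m import *
plan([(-30,28,45),(-40,25,110)],np.radians(35),np.radians(40))
"
```

```text
bed tcp [14.7 28.  38. ] grasp [ 6.5 21.1 53.3] F [0.5 0.2 0.6] w 0.3 t 12.5 j [-0.1   0.52 -0.13 -0.8  -0.64 -0.15]
(-30, 28, 45) lin [24.0, 28.7, -25.4] rot [0.001, 0.0, 0.0]
(-40, 25, 110) lin [-5.4, 32.9, -84.1] rot [0.001, 0.0, 0.0]
```

arm_command([
  {"grip": 0,"linear": [24,29,-25],"rot": [0,0,0]},
  {"grip": 0,"linear": [-5,33,-84],"rot": [0,0,0]},
  {"grip": 0,"linear": [-5,33,-84],"rot": [0,0,0]},
  {"grip": 0,"linear": [-5,33,-84],"rot": [0,0,0]},
])

```text
clock: 13.0
position: [616.1, -43.1, 110.4]
ee_rot: [-0.346, 0.888, 0.109, 0.281]
contact_force: [0.2, 0.2, -0.9]
gripper_width: 0.2
grasp_force: 0.0
```

```bash
python3 -c "
from m import *
s=arm.read_state(); R0=R.from_quat(s['ee_rot']).as_matrix()
p=imaging.get_image('scene'); b=cv2.cvtColor(cv2.imread('pics/scene0.png'),cv2.COLOR_BGR2RGB)
k=4; x0,y0,w,h=170,150,180,145
im=cv2.resize(p['frame'][y0:y0+h,x0:x0+w],None,fx=k,fy=k,interpolation=cv2.INTER_CUBIC)
for d,c in((0,(0,255,255)),(-30,(255,0,255)),(-60,(0,255,0))):
    q=proj(p,[s['position']+d*R0[:,2]])[0]; print(d,q); cv2.circle(im,tuple(((q-[x0,y0]+.5)*k).astype(int).tolist()),4,c,1)
save(p,'tip.png',im)
df=np.abs(p['frame'].astype(int)-b).sum(2)>60; q=proj(p,[s['position']])[0].astype(int)
for r in range(q[1]-40,q[1]+8,2): 
    xs=np.nonzero(df[r,q[0]-25:q[0]+25])[0]; print(r,(xs.min()+q[0]-25,xs.max()+q[0]-25) if len(xs) else None)
plan([],.6)
"
```

```text
0 [237.55277096 248.80287112]
-30 [238.17749945 235.6511084 ]
-60 [238.80495162 222.53319975]
208 (np.int64(221), np.int64(257))
210 (np.int64(222), np.int64(256))
212 (np.int64(253), np.int64(253))
214 (np.int64(227), np.int64(251))
216 (np.int64(240), np.int64(242))
218 None
220 (np.int64(235), np.int64(242))
222 (np.int64(235), np.int64(242))
224 (np.int64(235), np.int64(242))
226 (np.int64(235), np.int64(242))
228 (np.int64(235), np.int64(244))
230 (np.int64(234), np.int64(243))
232 (np.int64(233), np.int64(243))
234 (np.int64(235), np.int64(242))
236 (np.int64(235), np.int64(242))
238 None
240 None
242 None
244 None
246 None
248 None
250 None
252 None
254 None
bed tcp [-40.7  25.1 109.2] grasp [-48.9  18.2 124.5] F [-0.1 -0.1 -0.3] w -0.3 t 13.05 j [-0.1   0.35 -0.22 -0.72 -0.71 -0.24]
```

View pics/tip.png

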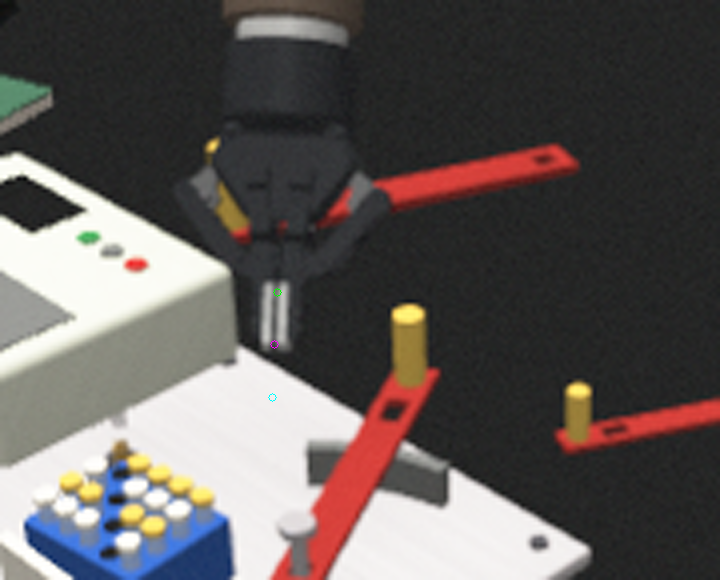

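The pads end about 27 mm short of the reported TCP: tip row 237 against a projected row of 249. The contact offset agrees. My earlier pushing was therefore too high, at rack-top level. I'll use the corrected tip from here on.

```bash
cat >> m.py <<'E'
OFF=27.
def plan(targets,a,az=0,grasp=False):
    s=arm.read_state(); R0=R.from_quat(s['ee_rot']).as_matrix(); Rn=Rt(a,az); g=OFF+arm.tcp_to_grasp*grasp
    print('tip',bed(s['position']-OFF*R0[:,2]).round(1),'grasp',bed(s['position']-(OFF+arm.tcp_to_grasp)*R0[:,2]).round(1),'F',s['contact_force'].round(1),'w',round(s['gripper_width'],1),'t',s['clock'],'j',s['joints'].round(2))
    rot=R.from_matrix(R0.T@Rn).as_rotvec()
    for t in targets: print(t,'lin',(R0.T@(W(t)+g*Rn[:,2]-s['position'])).round(1).tolist(),'rot',rot.round(3).tolist())
E
python3 -c "
from m import *
plan([(-30,25,80),(-25,27,38),(-10,27,38),(0,27,38),(4,27,38),(8,27,38),(12,27,38)],np.radians(35),np.radians(40))
"
```

```text
tip [-52.5  15.1 131.3] grasp [-60.7   8.2 146.6] F [-0.1 -0.1 -0.3] w -0.3 t 13.05 j [-0.1   0.35 -0.22 -0.72 -0.71 -0.24]
(-30, 25, 80) lin [10.1, -7.1, 55.6] rot [0.001, 0.0, -0.001]
(-25, 27, 38) lin [30.0, -8.8, 92.9] rot [0.001, 0.0, -0.001]
(-10, 27, 38) lin [20.6, -18.4, 99.5] rot [0.001, 0.0, -0.001]
(0, 27, 38) lin [14.3, -24.9, 103.9] rot [0.001, 0.0, -0.001]
(4, 27, 38) lin [11.8, -27.4, 105.6] rot [0.001, 0.0, -0.001]
(8, 27, 38) lin [9.3, -30.0, 107.4] rot [0.001, 0.0, -0.001]
(12, 27, 38) lin [6.8, -32.6, 109.1] rot [0.001, 0.0, -0.001]
```

arm_command([
  {"grip": 0,"linear": [10,-7,56],"rot": [0,0,0]},
  {"grip": 0,"linear": [30,-9,93],"rot": [0,0,0]},
  {"grip": 0,"linear": [30,-9,93],"rot": [0,0,0]},
  {"grip": 0,"linear": [25,-13,96],"rot": [0,0,0]},
  {"grip": 0,"linear": [21,-18,99],"rot": [0,0,0]},
  {"grip": 0,"linear": [17.5,-21.5,101.5],"rot": [0,0,0]},
  {"grip": 0,"linear": [14.3,-25,104],"rot": [0,0,0]},
  {"grip": 0,"linear": [14.3,-25,104],"rot": [0,0,0]},
])

```text
clock: 14.05
position: [668.6, -29.2, 16.7]
ee_rot: [-0.346, 0.889, 0.109, 0.281]
contact_force: [-0.1, 0.1, -0.4]
gripper_width: 0.2
grasp_force: 0.0
```

arm_command([
  {"grip": 0,"linear": [-1,-1,0.7],"rot": [0,0,0]},
  {"grip": 0,"linear": [-2,-2,1.4],"rot": [0,0,0]},
  {"grip": 0,"linear": [-2.5,-2.5,1.8],"rot": [0,0,0]},
  {"grip": 0,"linear": [-2.5,-2.5,1.8],"rot": [0,0,0]},
])

```text
clock: 14.55
position: [671.9, -28.8, 16.2]
ee_rot: [-0.346, 0.889, 0.11, 0.28]
contact_force: [-1.1, 0.4, 1.2]
gripper_width: 0.0
grasp_force: 1.0
```

arm_command([
  {"grip": 0,"linear": [-1,-1,0.7],"rot": [0,0,0]},
  {"grip": 0,"linear": [-2,-2,1.4],"rot": [0,0,0]},
  {"grip": 0,"linear": [-3,-3,2.1],"rot": [0,0,0]},
  {"grip": 0,"linear": [-3,-3,2.1],"rot": [0,0,0]},
])

```text
clock: 15.05
position: [677.1, -28.8, 16.0]
ee_rot: [-0.346, 0.889, 0.109, 0.28]
contact_force: [-1.8, 0.7, -0.4]
gripper_width: -0.4
grasp_force: 0.9
```

```bash
python3 -c "
from m import *
plan([(-15,20,38),(-15,0,38),(-5,0,38),(2,0,38),(6,0,38)],np.radians(35),np.radians(40))
p=imaging.get_image('top');im=cv2.resize(p['frame'][100:200,300:380],None,fx=5,fy=5,interpolation=cv2.INTER_CUBIC)
a=p['frame'].astype(int); m=(a[...,2]>80)&(a[...,2]-a[...,0]>50)
for c in range(332,376,4):
    r=np.nonzero(m[125:175,c])[0]+125; print(c,r.min() if len(r) else 0,r.max() if len(r) else 0, bed(onplane(p,(c,r.max()),62)).round(1)[:2] if len(r) else '')
"
```

```text
tip [ 9.5 26.7 38.1] grasp [ 1.2 19.8 53.4] F [-1.8  0.7 -0.4] w -0.4 t 15.05 j [-0.09  0.56 -0.13 -0.83 -0.61 -0.12]
(-15, 20, 38) lin [19.0, 10.6, -13.1] rot [0.0, 0.0, 0.0]
(-15, 0, 38) lin [29.5, -4.7, -20.5] rot [0.0, 0.0, 0.0]
(-5, 0, 38) lin [23.2, -11.2, -16.1] rot [0.0, 0.0, 0.0]
(2, 0, 38) lin [18.8, -15.7, -13.0] rot [0.0, 0.0, 0.0]
(6, 0, 38) lin [16.3, -18.2, -11.3] rot [0.0, 0.0, 0.0]
332 0 0 
336 0 0 
340 0 0 
344 0 0 
348 0 0 
352 0 0 
356 0 0 
360 0 0 
364 0 0 
368 0 0 
372 0 0
```

arm_command([
  {"grip": 0,"linear": [-1,-1,0.7],"rot": [0,0,0]},
  {"grip": 0,"linear": [-1.8,-1.8,1.2],"rot": [0,0,0]},
  {"grip": 0,"linear": [-1.8,-1.8,1.2],"rot": [0,0,0]},
])

```text
clock: 15.48
position: [678.0, -28.6, 15.8]
ee_rot: [-0.346, 0.889, 0.11, 0.279]
contact_force: [-7.0, -0.4, 2.2]
gripper_width: 0.3
grasp_force: 3.4
```

arm_command([
  {"grip": 0,"linear": [-1,-1,0.7],"rot": [0,0,0]},
  {"grip": 0,"linear": [-1.8,-1.8,1.2],"rot": [0,0,0]},
  {"grip": 0,"linear": [-1.8,-1.8,1.2],"rot": [0,0,0]},
])

```text
clock: 15.85
position: [678.3, -28.5, 15.6]
ee_rot: [-0.347, 0.889, 0.112, 0.277]
contact_force: [-14.0, -1.5, 7.3]
gripper_width: -0.1
grasp_force: 7.0
```

The left side is hard against the stop (14 N, tip x 10.5). I'll back off and check and push the right side.

```bash
python3 -c "
from m import *
plan([(-5,20,38),(-12,0,38),(-10,-20,38),(0,-20,38),(5,-20,38),(8,-20,38),(11,-20,38)],np.radians(35),np.radians(40))
"
```

```text
tip [10.8 26.9 37.8] grasp [ 2.7 20.  53.1] F [-14.   -1.5   7.3] w -0.1 t 15.85 j [-0.08  0.56 -0.12 -0.82 -0.62 -0.12]
(-5, 20, 38) lin [13.4, 4.7, -9.6] rot [0.007, -0.003, -0.001]
(-12, 0, 38) lin [28.3, -6.0, -20.1] rot [0.007, -0.003, -0.001]
(-10, -20, 38) lin [37.6, -22.6, -26.7] rot [0.007, -0.003, -0.001]
(0, -20, 38) lin [31.3, -29.1, -22.4] rot [0.007, -0.003, -0.001]
(5, -20, 38) lin [28.2, -32.3, -20.2] rot [0.007, -0.003, -0.001]
(8, -20, 38) lin [26.3, -34.2, -18.9] rot [0.007, -0.003, -0.001]
(11, -20, 38) lin [24.4, -36.2, -17.6] rot [0.007, -0.003, -0.001]
```

arm_command([
  {"grip": 0,"linear": [14,5,-10],"rot": [0,0,0]},
  {"grip": 0,"linear": [28,-6,-20],"rot": [0,0,0]},
  {"grip": 0,"linear": [38,-23,-27],"rot": [0,0,0]},
  {"grip": 0,"linear": [35,-26,-25],"rot": [0,0,0]},
  {"grip": 0,"linear": [31,-29,-22],"rot": [0,0,0]},
  {"grip": 0,"linear": [29,-31,-21],"rot": [0,0,0]},
  {"grip": 0,"linear": [27.5,-32.5,-19.8],"rot": [0,0,0]},
  {"grip": 0,"linear": [26,-34,-18.8],"rot": [0,0,0]},
  {"grip": 0,"linear": [25.5,-35,-18.2],"rot": [0,0,0]},
  {"grip": 0,"linear": [25.5,-35,-18.2],"rot": [0,0,0]},
])

```text
clock: 17.1
position: [680.1, -74.7, 16.3]
ee_rot: [-0.347, 0.889, 0.111, 0.278]
contact_force: [-7.7, -1.5, 6.3]
gripper_width: -0.2
grasp_force: 4.3
```

arm_command([
  {"grip": 0,"linear": [-0.8,-0.8,0.6],"rot": [0,0,0]},
  {"grip": 0,"linear": [-1.6,-1.6,1.1],"rot": [0,0,0]},
  {"grip": 0,"linear": [-1.6,-1.6,1.1],"rot": [0,0,0]},
])

```text
clock: 17.48
position: [680.4, -74.7, 16.2]
ee_rot: [-0.347, 0.889, 0.113, 0.277]
contact_force: [-14.5, -3.2, 10.4]
gripper_width: -0.2
grasp_force: 7.7
```

```bash
python3 -c "
from m import *
plan([(-15,-20,40),(-60,-60,120)],np.radians(35),np.radians(40))
"
```

```text
tip [ 11.  -19.4  38.4] grasp [  2.9 -26.4  53.7] F [-14.5  -3.2  10.4] w -0.2 t 17.475 j [-0.16  0.58 -0.08 -0.81 -0.68 -0.08]
(-15, -20, 40) lin [15.6, 16.1, -12.7] rot [0.009, -0.004, -0.0]
(-60, -60, 120) lin [19.4, 15.3, -112.8] rot [0.009, -0.004, -0.0]
```

Both sides are home (14 N at tip x 11 on each). Now the knob.

```bash
cat >> m.py <<'E'
A,Z=np.radians(40),np.radians(40)
E
python3 -c "
from m import *
plan([(-15,-20,40)],A,Z)
plan([(-90,-70,170),(-176-39-15,-5-33-12,76+61+23),(-176-39,-5-33,76+61)],A,Z,True)
"
```

```text
tip [ 11.  -19.4  38.4] grasp [  2.9 -26.4  53.7] F [-14.5  -3.2  10.4] w -0.2 t 17.475 j [-0.16  0.58 -0.08 -0.81 -0.68 -0.08]
(-15, -20, 40) lin [13.3, 16.1, -12.9] rot [0.009, -0.091, -0.001]
tip [ 11.  -19.4  38.4] grasp [  2.9 -26.4  53.7] F [-14.5  -3.2  10.4] w -0.2 t 17.475 j [-0.16  0.58 -0.08 -0.81 -0.68 -0.08]
(-90, -70, 170) lin [11.0, 27.3, -152.0] rot [0.009, -0.091, -0.001]
(-230, -50, 160) lin [94.3, 133.0, -196.7] rot [0.009, -0.091, -0.001]
(-215, -38, 137) lin [91.6, 132.3, -166.8] rot [0.009, -0.091, -0.001]
```

arm_command([
  {"grip": 0,"linear": [16,17,-13],"rot": [0,0,0]},
  {"grip": 0,"linear": [14,22,-70],"rot": [0,-0.05,0]},
  {"grip": 0,"linear": [11,27,-125],"rot": [0.009,-0.091,0]},
  {"grip": 0,"linear": [11,27,-152],"rot": [0.009,-0.091,0]},
  {"grip": 1,"linear": [45,70,-180],"rot": [0.009,-0.091,0]},
  {"grip": 1,"linear": [75,108,-190],"rot": [0.009,-0.091,0]},
  {"grip": 1,"linear": [94,133,-197],"rot": [0.009,-0.091,0]},
  {"grip": 1,"linear": [92,132,-167],"rot": [0.009,-0.091,0]},
  {"grip": 1,"linear": [92,132,-167],"rot": [0.009,-0.091,0]},
])

```text
clock: 18.6
position: [469.9, -93.2, 99.9]
ee_rot: [-0.339, 0.876, 0.122, 0.321]
contact_force: [-0.0, -0.7, 0.7]
gripper_width: 85.5
grasp_force: 0.0
```

```bash
cat > k.py <<'E'
from m import *
plan([(-176,-5,76)],A,Z,True)
S=imaging.get_image('scene')
a=S['frame'][:,:,:].astype(int)
# yellow knob centroid in scene, and gripper diff rows
y=(a[...,0]>150)&(a[...,1]>110)&(a[...,2]<110); y[:215]=0;y[255:]=0;y[:,:255]=0;y[:,290:]=0
ys,xs=np.nonzero(y); print('yellow',len(xs),xs.mean(),ys.min(),ys.max(),'expected knob z46..96',proj(S,[W((-176,-5,46)),W((-176,-5,76)),W((-176,-5,96))]).round(1).tolist())
E
python3 k.py
```

```text
tip [-202.   -29.6  120.5] grasp [-211.3  -37.2  134.8] F [-0.  -0.7  0.7] w 85.5 t 18.6 j [-0.4   0.23 -0.44 -0.94 -0.81  0.21]
(-176, -5, 76) lin [1.6, 2.8, 75.7] rot [-0.007, 0.003, -0.0]
yellow 93 271.247311827957 226 246 expected knob z46..96 [[272.7, 244.2], [272.4, 234.3], [272.1, 227.5]]
```

arm_command([
  {"grip": 1,"linear": [1,2,40],"rot": [0,0,0]},
  {"grip": 1,"linear": [1.6,2.8,75],"rot": [0,0,0]},
  {"grip": 1,"linear": [1.6,2.8,75],"rot": [0,0,0]},
  {"grip": 1,"linear": [1.6,2.8,75],"rot": [0,0,0]},
  {"grip": 0.1,"linear": [1.6,2.8,75],"rot": [0,0,0]},
  {"grip": 0.1,"linear": [1.6,2.8,75],"rot": [0,0,0]},
  {"grip": 0,"linear": [1.6,2.8,75],"rot": [0,0,0]},
  {"grip": 0,"linear": [1.6,2.8,75],"rot": [0,0,0]},
  {"grip": 0,"linear": [1.6,2.8,75],"rot": [0,0,0]},
])

```text
clock: 19.77
position: [503.7, -60.6, 42.7]
ee_rot: [-0.339, 0.875, 0.121, 0.322]
contact_force: [-0.8, -0.9, 3.3]
gripper_width: 18.2
grasp_force: 58.5
```

```bash
python3 k.py
python3 - <<'E'
from m import *
p=imaging.get_image('scene'); k=4; x0,y0,w,h=190,150,150,145
save(p,'grip.png',cv2.resize(p['frame'][y0:y0+h,x0:x0+w],None,fx=k,fy=k,interpolation=cv2.INTER_CUBIC))
E
```

```text
tip [-166.8    1.5   63.3] grasp [-176.1   -6.1   77.5] F [-0.8 -0.9  3.3] w 18.2 t 19.775 j [-0.33  0.36 -0.44 -1.07 -0.7   0.33]
(-176, -5, 76) lin [0.6, 1.2, 1.7] rot [-0.009, 0.004, 0.001]
yellow 98 272.0408163265306 226 246 expected knob z46..96 [[272.7, 244.2], [272.4, 234.3], [272.1, 227.5]]
```

Gripped (width 18 mm, 58 N). Now lift 23 mm and compute the arc.

```bash
cat > arc.py <<'E'
from m import *
s=arm.read_state(); R0=R.from_quat(s['ee_rot']).as_matrix()
def K(t,z): return W((-200*np.sin(t),90-200*np.cos(t),z))
t0=1.075
for t in[t0]+list(np.linspace(1.0,0,9)): print(round(t,3),(R0.T@(K(t,23)-K(t0,0))).round(1).tolist())
print('down 10',(R0.T@[0,0,-10]).round(2),'bed x 1',(R0.T@(W((1,0,0))-W((0,0,0)))).round(2),'bed y 1',(R0.T@(W((0,1,0))-W((0,0,0)))).round(2))
E
python3 arc.py
```

```text
1.075 [-14.9, -0.2, -17.6]
1.0 [-13.0, -15.0, -19.0]
0.875 [-11.7, -39.9, -19.8]
0.75 [-12.8, -64.8, -18.6]
0.625 [-16.3, -89.4, -15.5]
0.5 [-22.1, -113.1, -10.3]
0.375 [-30.2, -135.7, -3.3]
0.25 [-40.3, -156.8, 5.5]
0.125 [-52.3, -176.1, 15.8]
0.0 [-66.1, -193.2, 27.7]
down 10 [6.46 0.07 7.63] bed x 1 [-0.58 -0.64  0.5 ] bed y 1 [-0.49  0.77  0.41]
```

arm_command([
  {"grip": 0,"linear": [-7,0,-9],"rot": [0,0,0]},
  {"grip": 0,"linear": [-15,0,-17.6],"rot": [0,0,0]},
  {"grip": 0,"linear": [-15,0,-17.6],"rot": [0,0,0]},
  {"grip": 0,"linear": [-13,-15,-19],"rot": [0,0,0]},
  {"grip": 0,"linear": [-11.7,-39.9,-19.8],"rot": [0,0,0]},
  {"grip": 0,"linear": [-12.8,-64.8,-18.6],"rot": [0,0,0]},
  {"grip": 0,"linear": [-12.8,-64.8,-18.6],"rot": [0,0,0]},
])

```text
clock: 20.75
position: [545.5, -111.6, 63.7]
ee_rot: [-0.339, 0.876, 0.121, 0.321]
contact_force: [-3.5, -2.2, -1.0]
gripper_width: 18.1
grasp_force: 59.0
```

```bash
sed -i 's/^t0=.*/t0=.75/; s/K(t,23)-K(t0,0)/K(t,23)-K(t0,23)/; s/np.linspace(1.0,0,9)/np.linspace(.65,0,9)/' arc.py; python3 arc.py; python3 k.py
```

```text
0.75 [0.0, 0.0, 0.0]
0.65 [-2.6, -19.7, 2.4]
0.569 [-5.9, -35.3, 5.2]
0.488 [-10.1, -50.6, 8.9]
0.406 [-15.2, -65.4, 13.3]
0.325 [-21.2, -79.5, 18.5]
0.244 [-28.1, -93.0, 24.5]
0.162 [-35.9, -105.7, 31.1]
0.081 [-44.3, -117.5, 38.3]
0.0 [-53.5, -128.3, 46.1]
down 10 [6.44 0.06 7.65] bed x 1 [-0.59 -0.64  0.5 ] bed y 1 [-0.49  0.77  0.41]
tip [-127.3  -51.3   84.3] grasp [-136.6  -58.9   98.6] F [-3.5 -2.2 -1. ] w 18.1 t 20.75 j [-0.37  0.39 -0.31 -0.96 -0.78  0.22]
(-176, -5, 76) lin [11.2, 67.1, 19.6] rot [-0.008, 0.002, -0.0]k.py:7: RuntimeWarning: Mean of empty slice.
  ys,xs=np.nonzero(y); print('yellow',len(xs),xs.mean(),ys.min(),ys.max(),'expected knob z46..96',proj(S,[W((-176,-5,46)),W((-176,-5,76)),W((-176,-5,96))]).round(1).tolist())
  ret = ret.dtype.type(ret / rcount)
Traceback (most recent call last):
  File "k.py", line 7, in <module>
    ys,xs=np.nonzero(y); print('yellow',len(xs),xs.mean(),ys.min(),ys.max(),'expected knob z46..96',proj(S,[W((-176,-5,46)),W((-176,-5,76)),W((-176,-5,96))]).round(1).tolist())
                                                          ~~~~~~^^
ValueError: zero-size array to reduction operation minimum which has no identity
```

arm_command([
  {"grip": 0,"linear": [-4.3,-19.7,0.3],"rot": [0,0,0]},
  {"grip": 0,"linear": [-7.6,-35.3,3],"rot": [0,0,0]},
  {"grip": 0,"linear": [-11.8,-50.6,6.7],"rot": [0,0,0]},
  {"grip": 0,"linear": [-17,-65.4,11],"rot": [0,0,0]},
  {"grip": 0,"linear": [-23,-79.5,16.3],"rot": [0,0,0]},
  {"grip": 0,"linear": [-30,-93,22.3],"rot": [0,0,0]},
  {"grip": 0,"linear": [-37.6,-105.7,29],"rot": [0,0,0]},
  {"grip": 0,"linear": [-37.6,-105.7,29],"rot": [0,0,0]},
])

```text
clock: 21.8
position: [653.3, -156.6, 68.2]
ee_rot: [-0.339, 0.875, 0.12, 0.323]
contact_force: [-0.9, -3.6, -0.4]
gripper_width: 18.3
grasp_force: 59.4
```

```bash
cat > q.py <<'E'
from m import *
plan([(-.2,-111,101),(0,-111,77)],A,Z,True)
for n,q,z in(('scene','keeper_slot',60),('scene','keeper_knob',98),('top','keeper_knob',98),('scene','second_bolt',55)):
    p=imaging.get_image(n); print(n,q,[(round(t['score'],2),np.round(t['pixel'],1).tolist(),bed(onplane(p,t['pixel'],z)).round(1)[:2].tolist()) for t in models.tip_of(p,q)[:3]])
E
python3 q.py
```

```text
tip [ -21.6 -100.9   88.8] grasp [ -31.  -108.5  103.1] F [-0.9 -3.6 -0.4] w 18.3 t 21.8 j [-0.36  0.52 -0.05 -0.88 -0.84  0.09]
(-0.2, -111, 101) lin [-15.2, -21.1, 16.0] rot [-0.011, 0.005, 0.001]
(0, -111, 77) lin [0.2, -21.0, 34.4] rot [-0.011, 0.005, 0.001]
scene keeper_slot [(0.69, [322.4, 258.4], [-201.4, 142.0]), (0.6, [209.3, 254.3], [-24.2, -66.3])]
scene keeper_knob [(0.85, [314.3, 253.9], [-160.3, 152.4]), (0.83, [225.4, 194.5], [-205.4, -225.8]), (0.64, [198.8, 259.6], [36.8, -18.4])]
top keeper_knob [(0.69, [395.5, 160.6], [-32.0, -105.3]), (0.6, [477.5, 253.3], [-275.7, -292.6]), (0.39, [329.7, 250.5], [-248.3, 72.3])]
scene second_bolt [(0.87, [199.1, 256.6], [-5.2, -82.3])]
```

arm_command([
  {"grip": 0,"linear": [-4,-6,4.2],"rot": [0,0,0]},
  {"grip": 0,"linear": [-8.5,-12,8.8],"rot": [0,0,0]},
  {"grip": 0,"linear": [-12.5,-17,13],"rot": [0,0,0]},
  {"grip": 0,"linear": [-16,-21,15.5],"rot": [0,0,0]},
  {"grip": 0,"linear": [-16,-21,15.5],"rot": [0,0,0]},
  {"grip": 0,"linear": [-16,-21,15.5],"rot": [0,0,0]},
])

```text
clock: 22.95
position: [682.3, -156.3, 66.5]
ee_rot: [-0.339, 0.876, 0.121, 0.322]
contact_force: [0.1, -3.1, -1.2]
gripper_width: 18.0
grasp_force: 63.5
```

```bash
sed -i 's/^plan.*/plan([(0,-111,97),(0,-111,92),(0,-111,87),(0,-111,82),(0,-111,77)],A,Z,True)/' q.py; python3 q.py
```

```text
tip [   7.4 -102.    87.1] grasp [  -1.9 -109.6  101.4] F [ 0.1 -3.1 -1.2] w 18.0 t 22.95 j [-0.34  0.56  0.   -0.86 -0.84  0.05]
(0, -111, 97) lin [2.6, -1.9, 3.7] rot [-0.008, 0.004, -0.0]
(0, -111, 92) lin [5.8, -1.9, 7.5] rot [-0.008, 0.004, -0.0]
(0, -111, 87) lin [9.1, -1.8, 11.4] rot [-0.008, 0.004, -0.0]
(0, -111, 82) lin [12.3, -1.8, 15.2] rot [-0.008, 0.004, -0.0]
(0, -111, 77) lin [15.5, -1.8, 19.0] rot [-0.008, 0.004, -0.0]
scene keeper_slot [(0.89, [202.1, 258.3], [-1.9, -64.9]), (0.72, [321.3, 257.0], [-204.0, 136.1]), (0.69, [242.6, 206.4], [-237.6, -193.5])]
scene keeper_knob [(0.9, [313.9, 254.5], [-157.8, 153.4]), (0.61, [230.0, 197.3], [-203.7, -203.5])]
top keeper_knob [(0.76, [479.3, 251.8], [-272.2, -297.3]), (0.64, [394.4, 151.3], [-8.3, -104.1]), (0.52, [331.8, 252.4], [-253.3, 67.4])]
scene second_bolt [(0.71, [200.1, 256.8], [-6.4, -79.8]), (0.7, [241.5, 281.1], [-12.8, 66.0])]
```

arm_command([
  {"grip": 0,"linear": [0.5,-1.9,1.5],"rot": [0,0,0]},
  {"grip": 0,"linear": [2.6,-1.9,3.7],"rot": [0,0,0]},
  {"grip": 0,"linear": [5.8,-1.9,7.5],"rot": [0,0,0]},
  {"grip": 0,"linear": [9.1,-1.8,11.4],"rot": [0,0,0]},
  {"grip": 0,"linear": [12.3,-1.8,15.2],"rot": [0,0,0]},
  {"grip": 0,"linear": [12.3,-1.8,15.2],"rot": [0,0,0]},
])

```text
clock: 24.1
position: [683.8, -157.8, 47.1]
ee_rot: [-0.339, 0.876, 0.121, 0.322]
contact_force: [0.4, -0.4, -0.4]
gripper_width: 17.8
grasp_force: 63.7
```

```bash
python3 -c "
from m import *
plan([(0,-111,79),(0,-111,77)],A,Z,True)"
```

```text
tip [   8.8 -103.5   67.7] grasp [  -0.5 -111.2   82. ] F [ 0.4 -0.4 -0.4] w 17.8 t 24.1 j [-0.35  0.59  0.   -0.88 -0.83  0.08]
(0, -111, 79) lin [1.8, 0.2, 2.6] rot [-0.008, 0.005, -0.001]
(0, -111, 77) lin [3.0, 0.2, 4.2] rot [-0.008, 0.005, -0.001]
```

No resistance at a 4.5 mm lift, so the slot is over the bolt. Lower the rest.

arm_command([
  {"grip": 0,"linear": [1.8,0,2.5],"rot": [0,0,0]},
  {"grip": 0,"linear": [3,0,4.2],"rot": [0,0,0]},
  {"grip": 0,"linear": [3.3,0,4.5],"rot": [0,0,0]},
  {"grip": 0,"linear": [3.3,0,4.5],"rot": [0,0,0]},
])

```text
clock: 24.6
position: [684.5, -158.1, 43.4]
ee_rot: [-0.34, 0.875, 0.12, 0.323]
contact_force: [-3.5, -2.5, 6.4]
gripper_width: 18.3
grasp_force: 65.2
```

arm_command([
  {"grip": 0.5,"linear": [0,0,0],"rot": [0,0,0]},
  {"grip": 0.6,"linear": [0,0,0],"rot": [0,0,0]},
  {"grip": 0.6,"linear": [0,0,0],"rot": [0,0,0]},
  {"grip": 0.6,"linear": [0,0,0],"rot": [0,0,0]},
  {"grip": 0.6,"linear": [0,0,-30],"rot": [0,0,0]},
  {"grip": 0.6,"linear": [0,0,-70],"rot": [0,0,0]},
  {"grip": 0.6,"linear": [0,0,-120],"rot": [0,0,0]},
  {"grip": 0.6,"linear": [0,0,-120],"rot": [0,0,0]},
  {"grip": 0.6,"linear": [0,0,-120],"rot": [0,0,0]},
])

```text
clock: 25.72
position: [626.1, -208.9, 133.0]
ee_rot: [-0.339, 0.876, 0.121, 0.322]
contact_force: [-0.3, -0.5, 0.6]
gripper_width: 51.0
grasp_force: 0.0
```

```bash
cat > f.py <<'E'
from m import *
print(arm.read_state()['contact_force'].round(1),arm.read_state()['clock'])
p=imaging.get_image('scene'); a=p['frame'].astype(int)
for q in('keeper_slot','keeper_knob','second_bolt','rack'):
    print(q,[(round(t['score'],2),np.round(t['pixel'],1).tolist()) for t in models.tip_of(p,q)[:3]])
print('pred slot z40, knob z76, knob top, rack',proj(p,[W((0,-75,40)),W((0,-110,76)),W((0,-110,96)),W((55.5,0,12))]).round(1).tolist())
x0,y0,w,h=150,210,120,110;k=5
im=cv2.resize(p['frame'][y0:y0+h,x0:x0+w],None,fx=k,fy=k,interpolation=cv2.INTER_CUBIC)
def dr(P,c): cv2.polylines(im,[np.round((proj(p,P)-[x0,y0]+.5)*k).astype(int)],False,c,1)
r=[(18,45),(93,45),(93,-45),(18,-45),(18,45)]; dr([W((*q,62)) for q in r],(0,255,0))
dr([W((14,106,46)),W((14,-126,46)),W((-14,-126,46)),W((-14,106,46)),W((14,106,46))],(0,255,255))
save(p,'final.png',im)
E
python3 f.py
```

```text
[-0.3 -0.5  0.6] 25.725
keeper_slot [(0.65, [243.0, 206.7]), (0.65, [323.4, 258.4]), (0.59, [200.2, 267.5])]
keeper_knob [(0.83, [225.0, 193.2]), (0.78, [311.3, 256.3]), (0.57, [189.5, 250.1])]
second_bolt [(0.96, [202.2, 258.6])]
rack [(0.77, [202.4, 297.0])]
pred slot z40, knob z76, knob top, rack [[199.8, 263.8], [189.5, 245.8], [188.5, 238.8], [201.0, 297.0]]
```

View pics/final.png

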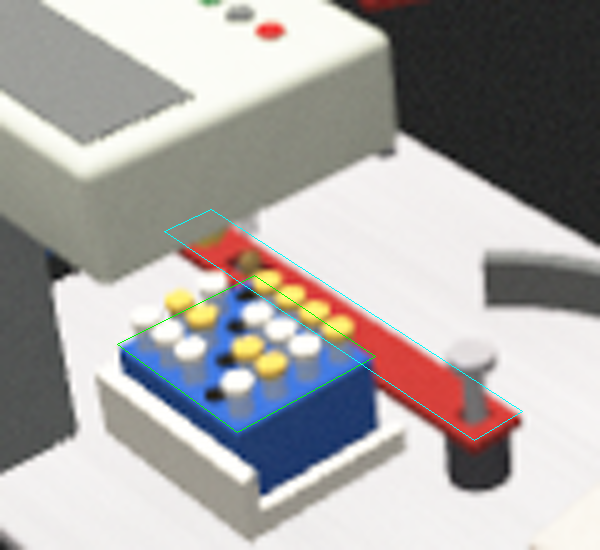

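The picture shows the rack filling its predicted home outline. The arm lies flat, and the brass bolt tip stands proud through the slot at crop pixel (248,262). The gripper is clear, so I'm handing in.

```bash
python3 -c "
from bench import job; print(job.job_done())"
```

```text
the job is handed in; nothing more can be done
None
```

The rack is home against the stop and the keeper arm lies flat with its slot over the brass bolt, released and clear; I handed the job in about 26 s into the run, but no verdict came back.

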